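# Load a weld-neck flange on the bench positioner

### The job

Load the loose weld-neck flange on the blue welding positioner: lower it neck up over the central spigot, feel for the brass drive pin so that the pin goes into one of the two bolt holes, and bring it fully home, flat on its seat. Then turn the table clockwise with the flange until it meets its start stop, and let go. Go gently, never forcing the flange against the positioner, and leave the other things on the bench alone.

Things in the scene. Friction and masses are not known exactly. Their poses are not given: they have to be found in the camera images.
- neck_flange: loose pale steel weld-neck flange, 0.4 to 0.63 kg, neck up: oval plate 101 x 84 x 10 mm with a round neck of 42 mm outside diameter, 52 mm high overall, to grip across; 33.5 mm bore right through. Origin: bore centre at the underside; z up, x along the line of the two bolt holes, 10.5 mm in diameter at x = +36 and -36 mm (either may take the pin)
- positioner: blue bench welding positioner, fixed, foot 160 x 150 mm. Origin: underside on the spindle axis, z up. Its steel table (radius 58 mm, face at z = 59 mm) carries seat, spigot and pin, turns about z with 0.3 N m of friction and stays where left; a part pressed on the pin with well over 10 N drags it along. A red dog on the rim meets a stop block at the start stop
- seat (a point): centre of the round seat on the table (53 mm in diameter), on the spindle axis 67 mm above the positioner's origin: height of the flange's underside when home. Axes are the positioner's and do not turn with the table
- spigot_top (a point): top centre of the steel spigot, 39 mm above the seat; 32 mm in diameter, its upper 9 mm tapering to 25 mm. Axes are the positioner's
- pin_at_stop (a point): where the top of the brass drive pin comes to lie once the table is at its start stop (36 mm along the positioner's -x, 11.5 mm above the seat; pin 9 mm in diameter, flat top). At first the pin stands 0.40 to 1.40 rad anticlockwise of here, seen from above; that angle is not measured: find it by feel or eye
- elbow_flanged: bystander: loose white pipe elbow standing on a dark flange, 108 x 90 x 113 mm, behind the positioner; origin at the centre of its underside
- elbow_small: bystander: loose short white pipe elbow, 73 x 86 x 51 mm; origin at the centre of its underside
- alu_slug: bystander: loose bright aluminium slug, 60 mm in diameter, 68 mm high; origin at the centre of its underside

How it is judged:
On the way, in this order (a step that is already met when the one before it is completed fails the run):
1. the flange is home on its seat, over spigot and drive pin, with the table still well short of the start stop (z of neck_flange in the frame of positioner between 0.0645 and 0.069 m and horizontal distance between neck_flange and positioner below 0.0025 m and angle between neck_flange's own z axis and vertical below 0.04 rad and angle between the x axis of neck_flange and the x axis of positioner, either way round above 0.15 rad), for 0.3 s.
2. the flange, still home, has turned the table to the start stop (z of neck_flange in the frame of positioner between 0.0645 and 0.069 m and horizontal distance between neck_flange and positioner below 0.0025 m and angle between neck_flange's own z axis and vertical below 0.04 rad and angle between the x axis of neck_flange and the x axis of positioner, either way round below 0.075 rad), for 0.2 s.
At the end, for the whole second after the job is handed in: The flange is flat on its seat (underside within 2 mm of the seat's height, tilt under 0.04 rad, within 2.5 mm of the spindle axis), bolt-hole line within 0.075 rad of the positioner's x (start stop), at rest, released; bystanders within 30 mm of where they stood (all of step 2 and linear speed of neck_flange below 0.01 m/s and contact force between the fingers and neck_flange below 0.1 N and distance of each of elbow_flanged, elbow_small, alu_slug from where it was at the start of the episode below 0.03 m); the robot touches nothing.
It fails at once if the flange is forced against the positioner with more than 50 N (contact force between neck_flange and positioner above 50 N).
It fails at once if a bystander is shifted by more than 30 mm (distance of any of elbow_flanged, elbow_small, alu_slug from where it was at the start of the episode above 0.03 m).
It also fails if it takes over 72 s, if anything falls off the work surface, if the arm or the gripper's body presses on something with over 40 N, if the wrist force passes 120 N, or if a joint passes its speed limit or range.

### The arm

A 6-joint arm with a two-finger parallel gripper is mounted at the origin on a cart in front of the work surface, level with it; the furniture and walls round the work are solid. World frame = base frame: x ahead of the robot, y to its left, z up, the work surface at z = 0. Lengths are in m, angles in rad, forces in N, time in s.
With the tool pointing down it reaches from about 0.35 to 0.925 m from the base axis. Payload 6.4 kg.
Tool frame: the origin (TCP) lies at the very end of the fingers, on their centre line; the grasp point (between the pads) lies 19 mm behind it; z points along the fingers, y is the line along which they close (so a half turn about z gives the same grasp; the last joint's range is limited). The gripper opens to 94 mm and grips with 3 to 60 N. Pads are 16 mm wide; open, the fingers measure 119 mm over their backs; the gripper's body (75 mm by 177 mm) begins 78 mm behind the grasp point.
Start: joints at [1.023, 0.245, 1.558, -0, 1.339, -0.174], TCP at [0.237, 0.605, 0.205] pointing down, gripper open.
Joint ranges: [-3.13, 3.13], [-1.02, 2.26], [0.13, 2.54], [-0.95, 4.09], [0.21, 2.88], [-2.74, 2.74]. Speed limits (rad/s): [2.57, 2.57, 3.14, 3.14, 3.14, 3.14].

### API

Orientations are given as a 3x3 rotation matrix whose columns are the frame's x, y, z axes.
In Python, from plant import sense, grab_frame, close_job gives the robot as it stands.
- The arm moves only by the shell command python3 -m jog 'ROWS'. ROWS is a JSON object of lists of equal length, an entry for each row: "claw": the opening, from 0 (shut) to 1 (fully open); "travel": the shift along the world's x, y, z in mm, a list of three; "delta_rot": the turn, a rotation vector about the world's x, y, z in degrees, a list of three. In form: {"claw": [claw, ...], "travel": [[x, y, z], ...], "delta_rot": [[ax, ay, az], ...]}. A call has 1 to 12 rows; each row shifts and turns the commanded pose from where the row before left it; what a row does not reach is not made up. A row lasts 1/10 s, in which the tool goes at most 50 mm and 8.59 degrees, less where a joint would pass 70% of its speed; a pose out of reach is approached as far as the arm can. A call is refused whole if a number of a shift passes 50 or a number of a turn 8.59, either way. A call with a gripper value outside its range is refused whole. The fingers move at their own pace and stop on an object; the grip force is fixed at half the most. Time passes only in rows, so rows that do not move let the fingers close. It gives the time, the measured TCP pose, the force, the opening and the grip force at its end, in the units of the state.
- sense(): the state, without advancing time (a new reading comes with each control period).
- grab_frame(name): name is "side" or "top" or "wrist"; returns a dict with "pixels" (420x560x3 uint8, blue, green, red), "range_z" (420x560 float32, m along the optical axis (not along the pixel's ray), 0 where there is no reading), "intrinsics" (3x3 intrinsics, pixels), "extrinsics" (4x4, takes a point from camera to world coordinates); the wrist camera has in their place "T_tool_cam" (4x4, takes a point from camera to tool coordinates, whose origin is the TCP and whose axes are the flange's). Camera axes: x right, y down, z forward; pixel columns grow to the right and rows downward; lengths in m; the calibration is good to about 2 mm. A picture is of the moment at which its call begins: read the wrist's pose just before it.
- close_job(): hands the job in; it is judged then, once.
The state is a dict: "t": time; "joints": joint angles; "joint_vel": joint speeds; "effort": joint torques, N m; "tool_pos": TCP position; "tcp_rot": TCP orientation; "force": force on the tool from outside, world axes, zero at the start; "torque": the same for the moment, N m; "grip_width": opening from 0.0 (shut) to 1.0 (fully open); "finger_force": force on a finger pad.
Only numpy, scipy, OpenCV 4.12 (cv2) and the standard library are available. Lean on these libraries where they do the work, as an engineer would, in place of code of your own. Each camera call takes 0.05 s, during which the arm holds its last target. There are 200 camera calls.

## Working session

There is one attempt and no reset: what is moved stays moved. The work goes in short steps, Python scripts to look and compute and a shell command to move; the robot and the scene stay as the last step left them, time stands still between calls to the robot, and variables do not carry over. Pictures are saved under pics/ and viewed, at most 10 in all, crops included, and the job is handed in when it is done.

```bash
mkdir -p pics; ls
cat > h.py <<'E'
import numpy as np, cv2
from plant import sense, grab_frame, close_job
def shot(n,f=None):
    s=sense(); d=grab_frame(n)
    if 'extrinsics' not in d:
        T=np.eye(4);T[:3,:3]=s['tcp_rot'];T[:3,3]=s['tool_pos'];d['extrinsics']=T@d['T_tool_cam']
    if f: cv2.imwrite('pics/'+f,d['pixels'])
    return d
def cloud(d):
    K=d['intrinsics'];z=d['range_z'];v,u=np.indices(z.shape)
    P=np.stack([(u-K[0,2])/K[0,0]*z,(v-K[1,2])/K[1,1]*z,z],-1)
    E=d['extrinsics'];W=P@E[:3,:3].T+E[:3,3];W[z==0]=np.nan
    return W
E
python3 - <<'E'
from h import *
a=shot('top','top1.png');b=shot('side','side1.png')
np.savez('s1.npz',tw=cloud(a),sw=cloud(b),tp=a['pixels'],sp=b['pixels'])
for d in(a,b):print(d['intrinsics'],d['extrinsics'].round(3))
print(sense())
E
```

```text
pics
[[540.44053476   0.         282.01923328]
 [  0.         540.44053476 212.053066  ]
 [  0.           0.           1.        ]] [[ 0.019 -0.999  0.036  0.49 ]
 [-0.999 -0.018  0.03  -0.123]
 [-0.03  -0.036 -0.999  1.043]
 [ 0.     0.     0.     1.   ]]
[[476.52369254   0.         275.46769761]
 [  0.         476.52369254 208.01806659]
 [  0.           0.           1.        ]] [[ 0.973 -0.146  0.177  0.367]
 [-0.229 -0.614  0.755 -0.848]
 [-0.001 -0.776 -0.631  0.712]
 [ 0.     0.     0.     1.   ]]
{'t': 0.1, 'joints': array([ 1.02287631e+00,  2.45746394e-01,  1.55888332e+00,  5.81288733e-06,
        1.33867421e+00, -1.74105504e-01]), 'joint_vel': array([ 0.00157783, -0.00271218, -0.00202235,  0.00076104, -0.00047782,
        0.00029211]), 'effort': array([ 7.25964601e-04, -4.16913772e+01, -3.15525877e+01,  6.87140180e-02,
        3.09339794e-02, -9.14790462e-05]), 'tool_pos': array([0.23707424, 0.60465101, 0.20445889]), 'tcp_rot': array([[-9.30940553e-01,  3.65169664e-01, -8.96246636e-04],
       [ 3.65170639e-01,  9.30939461e-01, -1.45780230e-03],
       [ 3.02006183e-04, -1.68441024e-03, -9.99998536e-01]]), 'force': array([-0.08160519, -0.65465987, -0.51237532]), 'torque': array([-0.03288808,  0.00796086,  0.05028848]), 'finger_force': 0.0, 'grip_width': 0.9984484849644243}
```

View pics/top1.png

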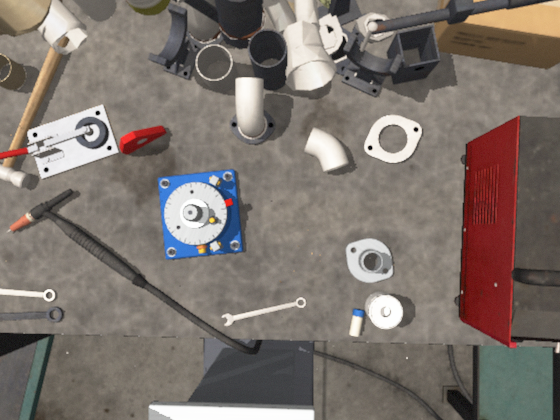

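View pics/side1.png

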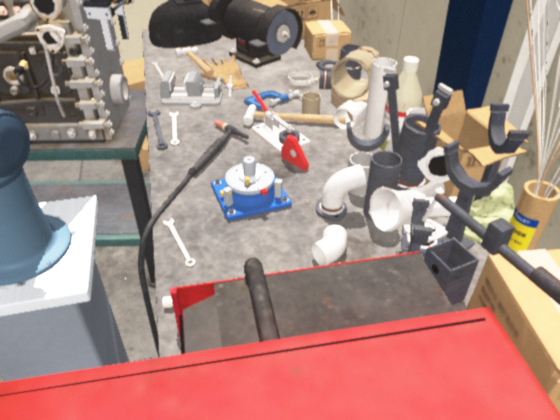

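The top view shows the flange at about (370,261) with its neck at (374,262). The positioner is at (201,213), spigot top at (192,213), red dog at (229,203), and a brass dot near (212,220) that is probably the pin. The side view shows the positioner at (250,190), but the red welder hides the flange.

Run:
```python
from h import *
s=np.load('s1.npz');W=s['tw'];p=s['tp']
a=cv2.resize(p[160:270,145:255],(440,440),interpolation=cv2.INTER_CUBIC)
b=cv2.resize(p[225:335,330:440],(350,350),interpolation=cv2.INTER_CUBIC)
c=np.zeros((440,790,3),np.uint8);c[:,:440]=a;c[:350,440:]=b
cv2.imwrite('pics/crop1.png',c)
V,U=np.indices(W.shape[:2])
def rep(n,m):
    q=W[m];print(n,m.sum(),'px',U[m].mean().round(1),V[m].mean().round(1),'mean',np.nanmean(q,0).round(4),'min',np.nanmin(q,0).round(4),'max',np.nanmax(q,0).round(4))
box=lambda u0,u1,v0,v1:(U>u0)&(U<u1)&(V>v0)&(V<v1)
P=box(150,250,160,270);F=box(335,405,230,290)
z=W[...,2]
rep('spig',P&(z>.09)); rep('table',P&(z>.052)&(z<.064))
hsv=cv2.cvtColor(p,cv2.COLOR_BGR2HSV)
bl=P&(hsv[...,0]>100)&(hsv[...,0]<125)&(hsv[...,1]>120)
rep('blue',bl)
m=P&(z>.004)&(z<.03);rep('foot',m)
pts=W[m][:,:2].astype(np.float32);r=cv2.minAreaRect(pts*1000);print('foot rect',r)
br=P&(hsv[...,0]>15)&(hsv[...,0]<32)&(hsv[...,1]>110)
n,l,st,c=cv2.connectedComponentsWithStats(br.astype(np.uint8))
for i in range(1,n):
    if st[i,4]>4: rep('brass',l==i)
rd=P&((hsv[...,0]<6)|(hsv[...,0]>174))&(hsv[...,1]>150);rep('red',rd)
rep('plate',F&(z>.004)&(z<.02)); rep('neck',F&(z>.035))
pl=F&(z>.004);print(cv2.minAreaRect((W[pl][:,:2]*1000).astype(np.float32)))
S=box(360,410,288,335);rep('slug',S&(z>.05))
```

```text
spig 261 px 191.5 212.7 mean [0.5192 0.0641 0.1034] min [0.5047 0.0497 0.0907] max [0.5348 0.0802 0.1095]
table 2649 px 197.6 213.3 mean [0.5198 0.0618 0.0586] min [ 0.4514 -0.0025  0.0521] max [0.5904 0.1228 0.064 ]
blue 2500 px 203.5 214.3 mean [0.5196 0.0589 0.0143] min [ 0.4344 -0.0169 -0.0057] max [0.6087 0.1529 0.0555]
foot 3090 px 203.6 215.0 mean [0.5182 0.0586 0.0145] min [ 0.4124 -0.0292  0.004 ] max [0.6242 0.1587 0.0299]
foot rect ((518.4716186523438, 67.36857604980469), (206.08062744140625, 188.27099609375), 2.077143430709839)
brass 9 px 218.1 182.6 mean [0.5773 0.0261 0.054 ] min [0.5749 0.0241 0.0504] max [0.5803 0.0287 0.0565]
brass 28 px 211.6 219.7 mean [0.5082 0.0334 0.0738] min [0.504  0.0278 0.059 ] max [0.5135 0.0401 0.082 ]
brass 8 px 219.1 243.2 mean [0.4656 0.0218 0.0525] min [0.4625 0.0197 0.0413] max [0.4679 0.0256 0.0584]
brass 31 px 202.0 250.1 mean [0.4516 0.0568 0.0319] min [0.4479 0.0511 0.0265] max [0.4558 0.0629 0.0355]
red 46 px 228.4 202.0 mean [0.5416 0.006  0.0553] min [ 0.5343 -0.001   0.0139] max [0.5496 0.0158 0.0612]
plate 1231 px 368.9 260.3 mean [ 0.4381 -0.2581  0.0096] min [ 0.3894 -0.3183  0.004 ] max [ 0.4945 -0.1962  0.0196]
neck 192 px 372.1 261.6 mean [ 0.4378 -0.2589  0.0489] min [ 0.417  -0.2791  0.0352] max [ 0.4585 -0.2383  0.0559]
((440.0669860839844, -256.0452880859375), (103.82593536376953, 119.77069854736328), 3.0532257556915283)
slug 847 px 385.6 311.7 mean [ 0.3495 -0.2822  0.0636] min [ 0.3184 -0.3118  0.0501] max [ 0.3788 -0.2526  0.0704]
```

View pics/crop1.png

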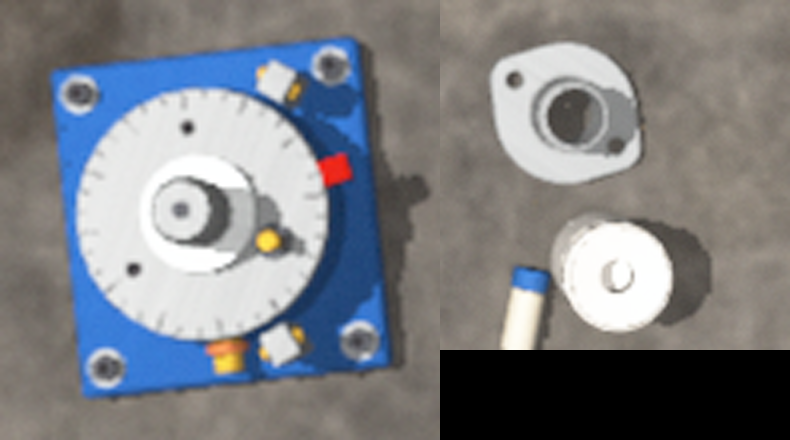

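The crop shows the pin at (267,241), right of the spigot, and the dog at (338,168). The stop blocks are at (280,80) and (280,345). The foot screws are at (80,95), (330,67), (358,340) and (106,367). The flange holes are at (513,79) and (616,146), and its neck is near (570,117).

```bash
cat >> h.py <<'E'
def ray(d,uv,z):
    K=d['intrinsics'];E=d['extrinsics'];uv=np.atleast_2d(uv)
    r=np.c_[(uv-K[:2,2][None])/[K[0,0],K[1,1]],np.ones(len(uv))]@E[:3,:3].T
    return E[:3,3]+r*((z-E[2,3])/r[:,2])[:,None]
E
python3 - <<'E'
from h import *
d=shot('top');s=np.load('s1.npz');W=s['tw'];z=W[...,2]
A=lambda l:np.array(l,float)/4-.375+[145,160]
B=lambda l:(np.array(l,float)-[440,0])/3.182-.34+[330,225]
fs=ray(d,A([(80,95),(330,67),(358,340),(106,367)]),.015);print('screws',fs.round(4),fs.mean(0))
v=fs[0]-fs[3]+fs[1]-fs[2];w=fs[0]-fs[1]+fs[3]-fs[2]
print('yaw',np.arctan2(v[1],v[0]),np.arctan2(-w[0],w[1]))
fc=ray(d,A([(52,72),(352,38),(388,365),(85,397)]),.012);print('corners',fc.mean(0));v=fc[0]-fc[3]+fc[1]-fc[2];w=fc[0]-fc[1]+fc[3]-fc[2];print(np.arctan2(v[1],v[0]),np.arctan2(-w[0],w[1]),np.linalg.norm(v)/2,np.linalg.norm(w)/2)
for n,px,h in (('spig',(180,209),.106),('seat',(199,213),.067),('pin',(267,240),.0785),('tablec',(202,214),.059),('dog',(337,168),.059)):print(n,ray(d,A([px]),h)[0].round(4))
h=ray(d,B([(513,79),(616,146)]),.0095);print('holes',h.round(4),h.mean(0),np.linalg.norm(h[0]-h[1]),'ang',np.arctan2(*(h[0]-h[1])[[1,0]]))
print('neck ring',ray(d,B([(569,117)]),.052))
V,U=np.indices(z.shape)
g=(U>335)&(U<405)&(V>230)&(V<288)
m=(g&(z>.046)&(z<.057)).astype(np.uint8)
c=max(cv2.findContours(m,0,2)[0],key=len);(u,v_),r=cv2.minEnclosingCircle(c);print('neckcirc',u,v_,r,ray(d,[(u,v_)],.052))
E
```

```text
screws [[ 0.5774  0.1351  0.015 ]
 [ 0.5929  0.0149  0.015 ]
 [ 0.4627 -0.0015  0.015 ]
 [ 0.4474  0.119   0.015 ]] [0.52008542 0.066874   0.015     ]
yaw 0.12421649271869291 0.12725515453185055
corners [0.5198874  0.06710699 0.012     ]
0.13089319660856366 0.12716762174237395 0.15743126160148233 0.14608231398203567
spig [0.5205 0.067  0.106 ]
seat [0.5202 0.0661 0.067 ]
pin [0.5083 0.033  0.0785]
tablec [0.52   0.0663 0.059 ]
dog [0.5422 0.0048 0.059 ]
holes [[ 0.4579 -0.2271  0.0095]
 [ 0.4193 -0.2888  0.0095]] [ 0.43857479 -0.25796313  0.0095    ] 0.07282896745750636 ang 1.0121288457460473
neck ring [[ 0.43812879 -0.25504642  0.052     ]]
neckcirc 372.3235168457031 261.6764831542969 11.559562683105469 [[ 0.43776123 -0.2589005   0.052     ]]
```

```bash
python3 -m jog '{"claw":[1,1,1,1,1,1,1,1,1,1],"travel":[[20,-43,0],[20,-43,0],[20,-43,0],[20,-43,0],[20,-43,0],[20,-43,0],[20,-43,0],[20,-43,0],[20,-43,0],[20,-43,0]],"delta_rot":[[0,0,0],[0,0,0],[0,0,0],[0,0,0],[0,0,0],[0,0,0],[0,0,0],[0,0,0],[0,0,0],[0,0,0]]}'
python3 -m jog '{"claw":[1,1,1,1,1,1,1,1,1,1,1,1],"travel":[[0,-43,0],[0,-43,0],[0,-43,0],[0,-43,0],[0,-43,0],[0,-43,0],[0,-43,0],[0,-43,0],[0,-43,0],[0,-46,0],[0,0,0],[0,0,0]],"delta_rot":[[0,0,0],[0,0,0],[0,0,0],[0,0,0],[0,0,0],[0,0,0],[0,0,0],[0,0,0],[0,0,0],[0,0,0],[0,0,0],[0,0,0]]}'
python3 -c "
from h import *
d=shot('wrist','w1.png');print(d['extrinsics'].round(3),d['intrinsics'].round(1))"
```

```text
t: 1.15
tool_pos: [0.4376, 0.1733, 0.2054]
tcp_rot: [[-0.931, 0.365, 0.0], [0.365, 0.931, 0.0], [-0.0, 0.0, -1.0]]
force: [1.3, 0.5, -0.9]
grip_width: 1.001
finger_force: 0.0
t: 2.35
tool_pos: [0.4369, -0.2583, 0.205]
tcp_rot: [[-0.93, 0.367, -0.001], [0.367, 0.93, 0.001], [0.001, 0.001, -1.0]]
force: [-0.4, 0.2, 0.2]
grip_width: 0.999
finger_force: 0.0
[[ 0.366  0.904  0.221  0.374]
 [ 0.93  -0.356 -0.085 -0.234]
 [ 0.002  0.237 -0.972  0.385]
 [ 0.     0.     0.     1.   ]] [[369.2   0.  282.1]
 [  0.  369.2 207.7]
 [  0.    0.    1. ]]
```

View pics/w1.png

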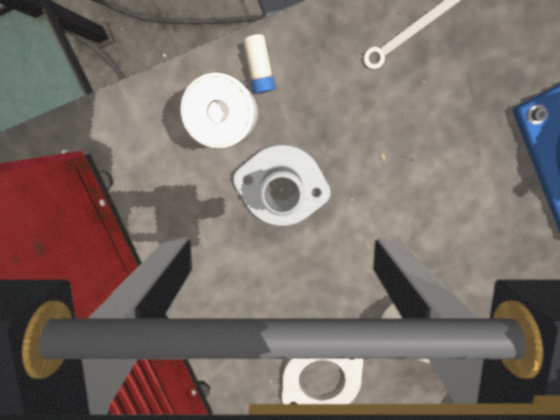

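The wrist view shows the flange holes at (317,192) and (248,181) and the neck rim at about (283,192). The fingers are well clear of the slug.

Run:
```python
from h import *
d=shot('wrist');W=cloud(d);z=W[...,2];p=d['pixels']
h=ray(d,[(317,192),(248,181)],.0095);print(h.round(4),h.mean(0),np.degrees(np.arctan2(*(h[0]-h[1])[[1,0]])),np.linalg.norm(h[0]-h[1]))
V,U=np.indices(z.shape);g=(U>225)&(U<340)&(V>140)&(V<230)
n=g&(z>.046)&(z<.058);c=max(cv2.findContours(n.astype(np.uint8),0,2)[0],key=len);e,r=cv2.minEnclosingCircle(c);print(e,r,ray(d,[e],.052),np.nanmedian(z[n]))
pl=g&(z>.004)&(z<.02)|g&(z>.046);q=(W[g&(z>.004)][:,:2]*1000).astype(np.float32);print(cv2.minAreaRect(q))
```

```text
[[ 0.457  -0.2262  0.0095]
 [ 0.4202 -0.2883  0.0095]] [ 0.43862111 -0.25721456  0.0095    ] 59.387822990851056 0.07218083314901722
(281.0, 193.0) 22.561126708984375 [[ 0.43638161 -0.25807389  0.052     ]] 0.05153357856020238
((436.246337890625, -260.1099853515625), (105.1790542602539, 83.79711151123047), 58.89189910888672)
```

```bash
python3 -m jog '{"claw":[1,1,1,1,1,1,1,0,0,0,0,0],"travel":[[1,0,-40],[0,0,-40],[0,0,-40],[0,0,-30],[0,0,-20],[0,0,-14],[0,0,0],[0,0,0],[0,0,0],[0,0,0],[0,0,0],[0,0,0]],"delta_rot":[[0,0,0],[0,0,0],[0,0,0],[0,0,0],[0,0,0],[0,0,0],[0,0,0],[0,0,0],[0,0,0],[0,0,0],[0,0,0],[0,0,0]]}'
python3 -m jog '{"claw":[0,0,0],"travel":[[0,0,0],[0,0,0],[0,0,0]],"delta_rot":[[0,0,0],[0,0,0],[0,0,0]]}'
```

```text
t: 3.65
tool_pos: [0.4386, -0.2581, 0.0219]
tcp_rot: [[-0.931, 0.365, 0.001], [0.365, 0.931, -0.001], [-0.001, -0.0, -1.0]]
force: [-0.4, -0.5, -0.9]
grip_width: 0.611
finger_force: 0.0
t: 3.95
tool_pos: [0.4383, -0.2582, 0.0216]
tcp_rot: [[-0.931, 0.365, -0.0], [0.365, 0.931, -0.001], [-0.0, -0.001, -1.0]]
force: [-0.4, -1.4, 1.4]
grip_width: 0.444
finger_force: 30.0
```

```bash
python3 -m jog '{"claw":[0,0,0,0,0,0],"travel":[[0,0,10],[0,0,30],[0,0,40],[0,0,40],[0,0,40],[0,0,0]],"delta_rot":[[0,0,0],[0,0,0],[0,0,0],[0,0,0],[0,0,0],[0,0,0]]}'
python3 -m jog '{"claw":[0,0,0,0,0,0,0,0,0,0,0,0],"travel":[[8,32,0],[8,32,0],[8,32,0],[8,32,0],[8,32,0],[8,32,0],[8,32,0],[8,32,0],[8,32,0],[10,36,0],[0,0,0],[0,0,0]],"delta_rot":[[0,0,2],[0,0,2],[0,0,2],[0,0,2],[0,0,2],[0,0,1],[0,0,0],[0,0,0],[0,0,0],[0,0,0],[0,0,0],[0,0,0]]}'
python3 -c "
from h import *
d=shot('wrist','w2.png');np.savez('w2.npz',**{k:v for k,v in d.items()});print(sense()['force'],sense()['tool_pos'])"
```

```text
t: 4.55
tool_pos: [0.441, -0.26, 0.1875]
tcp_rot: [[-0.931, 0.365, 0.009], [0.365, 0.931, -0.008], [-0.011, -0.004, -1.0]]
force: [0.7, -0.9, -4.4]
grip_width: 0.446
finger_force: 30.0
t: 5.75
tool_pos: [0.5187, 0.0668, 0.1789]
tcp_rot: [[-0.984, 0.179, -0.005], [0.179, 0.984, 0.0], [0.005, -0.001, -1.0]]
force: [-0.6, -0.7, -5.4]
grip_width: 0.448
finger_force: 30.0
[-0.42085738  0.3180983  -5.86223046] [0.51892242 0.06609405 0.17930345]
```

View pics/w2.png

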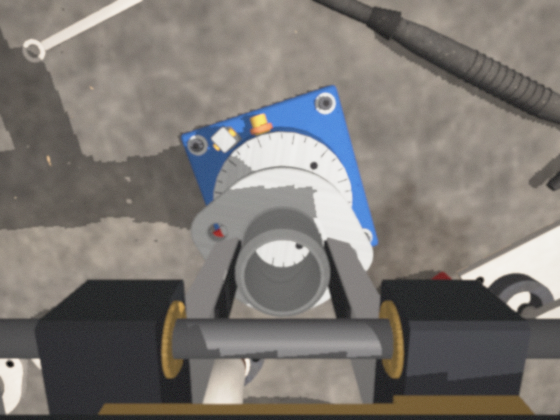

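The wrist view shows the held flange's left hole at (217,231), with the red dog visible through it. The neck rim is centred at about (282,273).

Run:
```python
from h import *
d=np.load('w2.npz');z0=.1793
p=d['pixels']
hole=ray(d,[(217,231)],z0-.0118)[0];
W=cloud(d);z=W[...,2];V,U=np.indices(z.shape)
m=(U>225)&(U<340)&(V>195)&(V<318)&(z>z0+.02)&(z<z0+.037)
print(m.sum(),np.nanmedian(z[m]),W[m].mean(0))
c=max(cv2.findContours(m.astype(np.uint8),0,2)[0],key=len);e,r=cv2.minEnclosingCircle(c);print(e,r)
for c in [e,(282,273)]:
    n=ray(d,[c],z0+.0305)[0];v=hole-n;print('neck',n,'len',np.hypot(*v[:2]),'ang',np.degrees(np.arctan2(v[1],v[0])))
v=hole-sense()['tool_pos'];print('hole',hole,np.hypot(*v[:2]),np.degrees(np.arctan2(v[1],v[0])))
# dog/pin geometry, positioner screws seen
pr=ray(d,[(199,144),(326,102),(224,139)],.015);print(pr)
cv2.imwrite('pics/w2c.png',cv2.resize(p[190:330,180:390],(800,533)))
```

```text
4154 0.20835243042288648 [0.51651809 0.06706718 0.20753477]
(282.5, 268.5799865722656) 59.171932220458984
neck [0.51462465 0.06746435 0.2098    ] len 0.03569307828026443 ang -106.67310283030834
neck [0.51661008 0.06688375 0.2098    ] len 0.03576640094562422 ang -109.98863527897234
hole [0.50438392 0.03327191 0.1675    ] 0.03589792738416178 -113.89085163840815
[[ 0.46096328 -0.00073497  0.015     ]
 [ 0.44504437  0.1199241   0.015     ]
 [ 0.4606433   0.02288244  0.015     ]]
```

View pics/w2c.png

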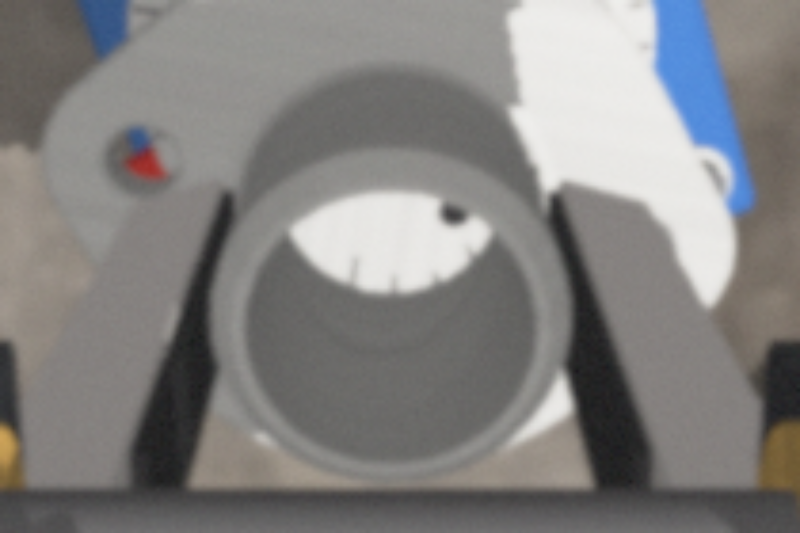

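The bore looks clean and the rim is centred at about (283,272). Correcting the wrist camera by the foot-screw offset puts the flange centre on the TCP. The hole line is at -110°, which matches the pin bearing of about -109.6°.

```bash
python3 -m jog '{"claw":[0,0,0,0,0,0,0],"travel":[[1.5,0.5,-15],[0,0,-15],[0,0,-10],[0,0,-5],[0,0,-3],[0,0,0],[0,0,0]],"delta_rot":[[0,0,0],[0,0,0],[0,0,0],[0,0,0],[0,0,0],[0,0,0],[0,0,0]]}'
python3 -m jog '{"claw":[0,0,0,0,0,0],"travel":[[0,0,-3],[0,0,-3],[0,0,-2],[0,0,-2],[0,0,-2],[0,0,0]],"delta_rot":[[0,0,0],[0,0,0],[0,0,0],[0,0,0],[0,0,0],[0,0,0]]}'
```

```text
t: 6.5
tool_pos: [0.5223, 0.0666, 0.134]
tcp_rot: [[-0.984, 0.181, 0.001], [0.181, 0.984, -0.0], [-0.001, 0.0, -1.0]]
force: [0.5, -0.2, -5.8]
grip_width: 0.446
finger_force: 30.0
t: 7.1
tool_pos: [0.5216, 0.0666, 0.1211]
tcp_rot: [[-0.984, 0.181, -0.001], [0.181, 0.984, 0.0], [0.001, -0.0, -1.0]]
force: [-0.0, -0.5, -5.1]
grip_width: 0.448
finger_force: 30.0
```

```bash
python3 -m jog '{"claw":[0,0,0,0,0],"travel":[[-1,0,-1],[0,0,-1],[0,0,-1],[0,0,-1],[0,0,0]],"delta_rot":[[0,0,0],[0,0,0],[0,0,0],[0,0,0],[0,0,0]]}'
```

```text
t: 7.6
tool_pos: [0.5206, 0.0666, 0.1172]
tcp_rot: [[-0.984, 0.181, -0.001], [0.181, 0.984, -0.0], [0.001, -0.0, -1.0]]
force: [-1.7, 0.0, -5.3]
grip_width: 0.447
finger_force: 30.0
```

```bash
python3 -m jog '{"claw":[0,0,0,0],"travel":[[-0.4,0,-1],[0,0,-1],[0,0,-1],[0,0,0]],"delta_rot":[[0,0,0],[0,0,0],[0,0,0],[0,0,0]]}'
python3 -m jog '{"claw":[0,0,0,0],"travel":[[0,0,-1],[0,0,-1],[0,0,-1],[0,0,0]],"delta_rot":[[0,0,0],[0,0,0],[0,0,0],[0,0,0]]}'
```

```text
t: 8.0
tool_pos: [0.5204, 0.0666, 0.1143]
tcp_rot: [[-0.984, 0.181, -0.0], [0.181, 0.984, 0.0], [0.0, 0.0, -1.0]]
force: [-0.2, -0.7, -5.6]
grip_width: 0.45
finger_force: 30.0
t: 8.4
tool_pos: [0.5204, 0.0667, 0.1113]
tcp_rot: [[-0.984, 0.181, -0.0], [0.181, 0.984, 0.0], [0.0, 0.0, -1.0]]
force: [-0.5, 0.8, -4.4]
grip_width: 0.451
finger_force: 30.0
```

```bash
python3 -m jog '{"claw":[0,0,0,0,0,0],"travel":[[0,0,-2],[0,0,-2],[0,0,-2],[0,0,-2],[0,0,-1],[0,0,0]],"delta_rot":[[0,0,0],[0,0,0],[0,0,0],[0,0,0],[0,0,0],[0,0,0]]}'
python3 -m jog '{"claw":[0,0,0,0,0],"travel":[[0,0,-0.7],[0,0,-0.7],[0,0,-0.7],[0,0,-0.7],[0,0,0]],"delta_rot":[[0,0,0],[0,0,0],[0,0,0],[0,0,0],[0,0,0]]}'
```

```text
t: 9.0
tool_pos: [0.5204, 0.0666, 0.1022]
tcp_rot: [[-0.984, 0.181, -0.0], [0.181, 0.984, 0.0], [0.0, 0.0, -1.0]]
force: [-0.3, -0.1, -5.4]
grip_width: 0.445
finger_force: 30.0
t: 9.5
tool_pos: [0.5204, 0.0666, 0.0996]
tcp_rot: [[-0.984, 0.181, -0.0], [0.181, 0.984, 0.0], [0.0, 0.0, -1.0]]
force: [-0.5, 0.1, -5.1]
grip_width: 0.449
finger_force: 30.0
```

```bash
python3 -m jog '{"claw":[0,0,0],"travel":[[0,0,-0.5],[0,0,-0.5],[0,0,0]],"delta_rot":[[0,0,0],[0,0,0],[0,0,0]]}'
python3 -m jog '{"claw":[0,0,0],"travel":[[0,0,-0.5],[0,0,-0.5],[0,0,0]],"delta_rot":[[0,0,0],[0,0,0],[0,0,0]]}'
```

```text
t: 9.8
tool_pos: [0.5205, 0.0666, 0.0986]
tcp_rot: [[-0.984, 0.181, 0.0], [0.181, 0.984, 0.0], [-0.0, 0.0, -1.0]]
force: [-0.1, 0.4, -4.9]
grip_width: 0.451
finger_force: 30.0
t: 10.1
tool_pos: [0.5204, 0.0666, 0.0976]
tcp_rot: [[-0.984, 0.181, -0.0], [0.181, 0.984, -0.0], [0.0, -0.0, -1.0]]
force: [-0.4, 0.5, -5.2]
grip_width: 0.443
finger_force: 30.0
```

```bash
python3 -m jog '{"claw":[0,0,0,0],"travel":[[0,0,-0.7],[0,0,-0.7],[0,0,-0.6],[0,0,0]],"delta_rot":[[0,0,0],[0,0,0],[0,0,0],[0,0,0]]}'
python3 -m jog '{"claw":[0,0,0,0],"travel":[[0,0,-0.7],[0,0,-0.7],[0,0,-0.6],[0,0,0]],"delta_rot":[[0,0,0],[0,0,0],[0,0,0],[0,0,0]]}'
python3 -m jog '{"claw":[0,0,0,0],"travel":[[0,0,-0.7],[0,0,-0.7],[0,0,-0.6],[0,0,0]],"delta_rot":[[0,0,0],[0,0,0],[0,0,0],[0,0,0]]}'
```

```text
t: 10.5
tool_pos: [0.5204, 0.0666, 0.0955]
tcp_rot: [[-0.984, 0.181, -0.0], [0.181, 0.984, 0.0], [0.0, 0.0, -1.0]]
force: [-1.0, -0.2, -5.3]
grip_width: 0.442
finger_force: 30.0
t: 10.9
tool_pos: [0.5204, 0.0666, 0.0935]
tcp_rot: [[-0.984, 0.181, 0.0], [0.181, 0.984, -0.0], [-0.0, -0.0, -1.0]]
force: [-0.7, -0.5, -5.6]
grip_width: 0.448
finger_force: 30.0
t: 11.3
tool_pos: [0.5204, 0.0666, 0.0915]
tcp_rot: [[-0.984, 0.181, -0.0], [0.181, 0.984, -0.0], [0.0, -0.0, -1.0]]
force: [-1.4, -0.2, -5.2]
grip_width: 0.445
finger_force: 30.0
```

The pin went straight in, so now I'll ease down to the seat.

```bash
python3 -m jog '{"claw":[0,0,0,0],"travel":[[0,0,-0.6],[0,0,-0.6],[0,0,-0.5],[0,0,0]],"delta_rot":[[0,0,0],[0,0,0],[0,0,0],[0,0,0]]}'
python3 -m jog '{"claw":[0,0,0],"travel":[[0,0,-0.4],[0,0,-0.4],[0,0,0]],"delta_rot":[[0,0,0],[0,0,0],[0,0,0]]}'
python3 -m jog '{"claw":[0,0],"travel":[[0,0,-0.4],[0,0,0]],"delta_rot":[[0,0,0],[0,0,0]]}'
```

```text
t: 11.7
tool_pos: [0.5204, 0.0666, 0.0898]
tcp_rot: [[-0.984, 0.181, -0.0], [0.181, 0.984, -0.0], [0.0, -0.0, -1.0]]
force: [-1.1, 0.4, -4.2]
grip_width: 0.445
finger_force: 30.0
t: 12.0
tool_pos: [0.5204, 0.0666, 0.0891]
tcp_rot: [[-0.984, 0.181, 0.0], [0.181, 0.984, -0.0], [-0.0, -0.0, -1.0]]
force: [-1.7, 0.1, -4.5]
grip_width: 0.448
finger_force: 30.0
t: 12.2
tool_pos: [0.5204, 0.0666, 0.0887]
tcp_rot: [[-0.984, 0.181, 0.0], [0.181, 0.984, -0.0], [-0.0, -0.0, -1.0]]
force: [-0.6, -0.3, -4.9]
grip_width: 0.449
finger_force: 30.0
```

```bash
python3 -m jog '{"claw":[0,0],"travel":[[0,0,-0.4],[0,0,0]],"delta_rot":[[0,0,0],[0,0,0]]}'
python3 -m jog '{"claw":[0,0],"travel":[[0,0,-0.4],[0,0,0]],"delta_rot":[[0,0,0],[0,0,0]]}'
python3 -m jog '{"claw":[0,0],"travel":[[0,0,-0.3],[0,0,0]],"delta_rot":[[0,0,0],[0,0,0]]}'
```

```text
t: 12.4
tool_pos: [0.5204, 0.0666, 0.0886]
tcp_rot: [[-0.984, 0.181, -0.0], [0.181, 0.984, -0.0], [0.0, -0.0, -1.0]]
force: [-2.1, 0.5, -2.1]
grip_width: 0.445
finger_force: 30.0
t: 12.6
tool_pos: [0.5205, 0.0666, 0.0885]
tcp_rot: [[-0.984, 0.181, -0.0], [0.181, 0.984, -0.0], [0.0, -0.0, -1.0]]
force: [-4.8, 1.0, 1.8]
grip_width: 0.448
finger_force: 30.0
t: 12.8
tool_pos: [0.5205, 0.0666, 0.0885]
tcp_rot: [[-0.984, 0.181, -0.0], [0.181, 0.984, -0.0], [0.0, -0.0, -1.0]]
force: [-7.1, -0.4, 4.8]
grip_width: 0.447
finger_force: 30.0
```

Contact at TCP z = 0.0885 is exactly the home height. I'll relieve the load, hold briefly, then start turning clockwise.

```bash
python3 -m jog '{"claw":[0,0,0,0,0],"travel":[[-0.3,0,0.4],[0,0,0],[0,0,0],[0,0,0],[0,0,0]],"delta_rot":[[0,0,0],[0,0,0],[0,0,0],[0,0,0],[0,0,0]]}'
python3 -m jog '{"claw":[0,0,0,0,0,0],"travel":[[0,0,0],[0,0,0],[0,0,0],[0,0,0],[0,0,0],[0,0,0]],"delta_rot":[[0,0,-1],[0,0,-1],[0,0,-2],[0,0,-2],[0,0,-2],[0,0,0]]}'; python3 -c "
from h import *;print(sense()['torque'])"
```

```text
t: 13.3
tool_pos: [0.5205, 0.0666, 0.0885]
tcp_rot: [[-0.984, 0.181, 0.001], [0.181, 0.984, -0.0], [-0.001, 0.0, -1.0]]
force: [-4.4, 0.6, 5.1]
grip_width: 0.446
finger_force: 30.0
t: 13.9
tool_pos: [0.5205, 0.0662, 0.0885]
tcp_rot: [[-0.949, 0.316, 0.001], [0.316, 0.949, -0.001], [-0.001, -0.001, -1.0]]
force: [-5.5, -0.4, 5.3]
grip_width: 0.448
finger_force: 30.0
[-0.19820925  0.83470869  0.14679492]
```

```bash
python3 -m jog '{"claw":[0,0,0,0,0,0,0,0],"travel":[[-0.3,0.2,0.3],[0,0,0],[0,0,0],[0,0,0],[0,0,0],[0,0,0],[0,0,0],[0,0,0]],"delta_rot":[[0,0,-2],[0,0,-2],[0,0,-2],[0,0,-2],[0,0,-2],[0,0,-2],[0,0,-2],[0,0,0]]}'; python3 -c "
from h import *;print(sense()['torque'])"
python3 -m jog '{"claw":[0,0,0,0,0,0,0,0],"travel":[[0,0,0],[0,0,0],[0,0,0],[0,0,0],[0,0,0],[0,0,0],[0,0,0],[0,0,0]],"delta_rot":[[0,0,-2],[0,0,-2],[0,0,-2],[0,0,-2],[0,0,-2],[0,0,-2],[0,0,-2],[0,0,0]]}'; python3 -c "
from h import *;print(sense()['torque']);d=shot('top');cv2.imwrite('pics/top2.png',cv2.resize(d['pixels'][140:290,110:310],(800,600)))"
```

```text
t: 14.7
tool_pos: [0.5203, 0.0657, 0.0885]
tcp_rot: [[-0.844, 0.536, 0.001], [0.536, 0.844, -0.002], [-0.002, -0.002, -1.0]]
force: [-3.6, -4.7, 3.2]
grip_width: 0.445
finger_force: 30.0
[-0.66141596  0.63633621  0.18992657]
t: 15.5
tool_pos: [0.52, 0.0653, 0.0885]
tcp_rot: [[-0.689, 0.724, -0.0], [0.724, 0.689, -0.003], [-0.002, -0.002, -1.0]]
force: [-4.4, -5.2, 4.4]
grip_width: 0.445
finger_force: 30.0
[-0.98924353  0.9640952   0.11038291]
```

View pics/top2.png

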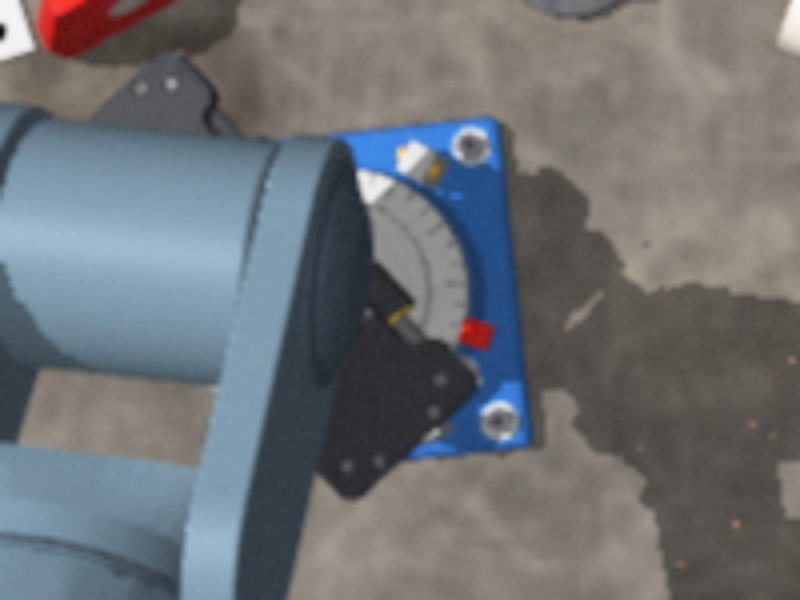

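The dog has moved to (477,333), so the table has turned about 36° with the flange. I'll relieve the side load and go on.

```bash
python3 -m jog '{"claw":[0,0,0,0,0,0,0],"travel":[[-0.4,-0.5,0.2],[0,0,0],[0,0,0],[0,0,0],[0,0,0],[0,0,0],[0,0,0]],"delta_rot":[[0,0,-2],[0,0,-2],[0,0,-2],[0,0,-2],[0,0,-2],[0,0,-2],[0,0,0]]}'; python3 -c "
from h import *;print(sense()['torque'])"
python3 -m jog '{"claw":[0,0,0,0,0,0],"travel":[[0,0,0],[0,0,0],[0,0,0],[0,0,0],[0,0,0],[0,0,0]],"delta_rot":[[0,0,-2],[0,0,-2],[0,0,-2],[0,0,-2],[0,0,-2],[0,0,0]]}'; python3 -c "
from h import *;print(sense()['torque'])"
```

```text
t: 16.25
tool_pos: [0.5196, 0.065, 0.0885]
tcp_rot: [[-0.524, 0.852, 0.0], [0.852, 0.524, -0.003], [-0.002, -0.002, -1.0]]
force: [-4.2, -4.3, 3.4]
grip_width: 0.447
finger_force: 30.0
[-0.95405995  0.84698815  0.1325668 ]
t: 16.85
tool_pos: [0.5192, 0.0648, 0.0886]
tcp_rot: [[-0.368, 0.93, -0.001], [0.93, 0.368, -0.003], [-0.003, -0.002, -1.0]]
force: [-4.9, -5.8, 4.5]
grip_width: 0.447
finger_force: 30.0
[-1.07794825  1.0408128   0.14752835]
```

```bash
python3 -m jog '{"claw":[0,0,0,0,0],"travel":[[-0.3,-0.4,0.2],[0,0,0],[0,0,0],[0,0,0],[0,0,0]],"delta_rot":[[0,0,-1],[0,0,-1],[0,0,-1],[0,0,-1],[0,0,0]]}'; python3 -c "
from h import *;print(sense()['torque'])"
python3 -m jog '{"claw":[0,0,0],"travel":[[0,0,0],[0,0,0],[0,0,0]],"delta_rot":[[0,0,-1],[0,0,-1],[0,0,0]]}'; python3 -c "
from h import *;print(sense()['torque'])"
python3 -m jog '{"claw":[0,0,0],"travel":[[0,0,0],[0,0,0],[0,0,0]],"delta_rot":[[0,0,-1],[0,0,-1],[0,0,0]]}'; python3 -c "
from h import *;print(sense()['torque'])"
```

```text
t: 17.35
tool_pos: [0.5191, 0.0648, 0.0886]
tcp_rot: [[-0.302, 0.953, -0.0], [0.953, 0.302, -0.003], [-0.002, -0.001, -1.0]]
force: [-3.8, -4.4, 1.9]
grip_width: 0.449
finger_force: 30.0
[-0.87330251  0.80421705  0.24610291]
t: 17.65
tool_pos: [0.519, 0.0647, 0.0886]
tcp_rot: [[-0.269, 0.963, -0.001], [0.963, 0.269, -0.003], [-0.002, -0.001, -1.0]]
force: [-4.8, -4.8, 3.1]
grip_width: 0.447
finger_force: 30.0
[-0.88780891  0.90717333  0.21594643]
t: 17.95
tool_pos: [0.5189, 0.0646, 0.0886]
tcp_rot: [[-0.237, 0.971, -0.001], [0.971, 0.237, -0.003], [-0.003, -0.002, -1.0]]
force: [-5.1, -5.0, 3.6]
grip_width: 0.443
finger_force: 30.0
[-0.89054388  0.92916403  0.83042774]
```

```bash
python3 -m jog '{"claw":[0,0,0,0,0],"travel":[[-0.3,-0.3,0.1],[0,0,0],[0,0,0],[0,0,0],[0,0,0]],"delta_rot":[[0,0,-1],[0,0,0],[0,0,0],[0,0,0],[0,0,0]]}'; python3 -c "
from h import *;print(sense()['torque'])
d=shot('wrist','w3.png');d=shot('top');cv2.imwrite('pics/top3.png',cv2.resize(d['pixels'][140:290,110:310],(800,600)))"
```

```text
t: 18.45
tool_pos: [0.5189, 0.0643, 0.0887]
tcp_rot: [[-0.22, 0.975, 0.0], [0.975, 0.22, -0.004], [-0.004, -0.001, -1.0]]
force: [-4.8, -4.7, 1.4]
grip_width: 0.446
finger_force: 30.0
[-1.03060476  0.65445997  0.7421584 ]
```

View pics/w3.png

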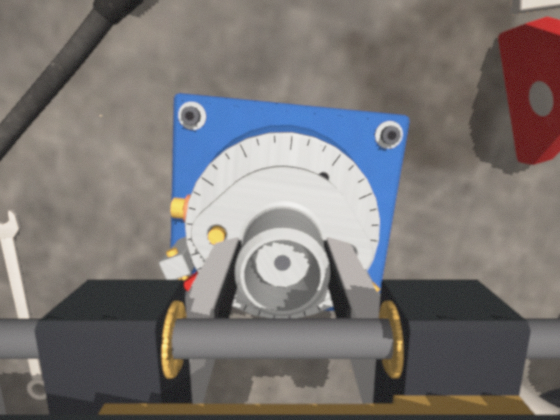

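The pin sits in the left hole at (217,235), and the dog at (190,285) is against the stop block at (176,265). The torque jump agrees, so I'll release and rise.

```bash
python3 -m jog '{"claw":[0.8,0.8,0.8,0.8,0.8,0.8],"travel":[[0,0,0],[0,0,0],[0,0,0],[0,0,0],[0,0,0],[0,0,0]],"delta_rot":[[0,0,0],[0,0,0],[0,0,0],[0,0,0],[0,0,0],[0,0,0]]}'
python3 -m jog '{"claw":[0.8,0.8,0.8,0.8,0.8,0.8],"travel":[[0,0,10],[0,0,30],[0,0,40],[0,0,40],[-40,0,0],[-40,0,0]],"delta_rot":[[0,0,0],[0,0,0],[0,0,0],[0,0,0],[0,0,0],[0,0,0]]}'
python3 -m jog '{"claw":[0.8,0.8],"travel":[[0,0,0],[0,0,0]],"delta_rot":[[0,0,0],[0,0,0]]}'
python3 -c "
from h import *
d=shot('wrist','w4.png');np.savez('w4.npz',**d)"
```

```text
t: 19.15
tool_pos: [0.5189, 0.0657, 0.0889]
tcp_rot: [[-0.218, 0.976, 0.0], [0.976, 0.218, 0.0], [-0.0, 0.0, -1.0]]
force: [0.3, -0.2, -0.8]
grip_width: 0.795
finger_force: 0.0
t: 19.75
tool_pos: [0.4393, 0.0655, 0.2114]
tcp_rot: [[-0.218, 0.976, 0.004], [0.976, 0.218, -0.0], [-0.001, 0.004, -1.0]]
force: [-0.6, 0.3, -0.6]
grip_width: 0.8
finger_force: 0.0
t: 19.95
tool_pos: [0.4389, 0.0657, 0.2098]
tcp_rot: [[-0.218, 0.976, 0.002], [0.976, 0.218, -0.0], [-0.001, 0.002, -1.0]]
force: [0.6, -0.2, 0.9]
grip_width: 0.798
finger_force: 0.0
```

View pics/w4.png

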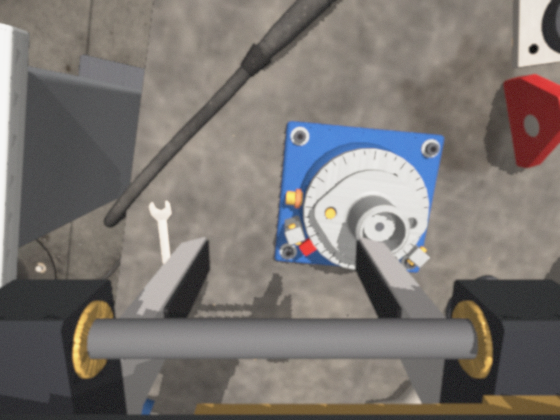

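The flange is released on the positioner. The pin shows in its hole at (330,213), the other hole is at (412,223), and the dog is at (307,247) against the stop block at (293,232). Next I'll check the angle and height.

Run:
```python
from h import *
d=np.load('w4.npz')
a=ray(d,[(330,213)],.0785)[0];b=ray(d,[(412,223)],.077)[0]
s=ray(d,[(300,136),(432,149),(289,252)],.015)
print(a,b,np.hypot(*(b-a)[:2]),'hole line',np.arctan2(*(b-a)[[1,0]]))
v=s[0]-s[1];w=s[0]-s[2];print('pos yaw',np.arctan2(v[1],v[0])-np.pi if v[0]<0 else np.arctan2(v[1],v[0]),np.arctan2(w[1],w[0]),s)
W=cloud(d);print('plate z',np.nanmedian(W[185:195,345:365,2]),'foot z',np.nanmedian(W[135:140,340:400,2]),'rim',np.nanmax(W[195:240,350:410,2]))
```

```text
[0.48336564 0.0624087  0.0785    ] [0.55653379 0.06898169 0.077     ] 0.0734627948958736 hole line 0.08959343990815524
pos yaw -6.159632462181635 1.706077898805849 [[ 0.44651265  0.11858442  0.015     ]
 [ 0.57920495  0.13506287  0.015     ]
 [ 0.46312773 -0.00348391  0.015     ]]
plate z 0.07774307792961083 foot z 0.014818224715938022 rim 0.21490870081826438
```

```bash
python3 -m jog '{"claw":[0.8,0.8,0.8,0.8,0.8,0.8,0.8,0.8],"travel":[[0,45,0],[0,45,0],[0,45,0],[0,45,0],[0,45,0],[0,45,0],[0,45,0],[0,0,0]],"delta_rot":[[0,0,0],[0,0,0],[0,0,0],[0,0,0],[0,0,0],[0,0,0],[0,0,0],[0,0,0]]}'
python3 -c "
from h import *
d=shot('top');np.savez('t4.npz',**d);cv2.imwrite('pics/t4.png',cv2.resize(d['pixels'][165:265,150:250],(600,600),interpolation=cv2.INTER_CUBIC))"
```

```text
t: 20.8
tool_pos: [0.4392, 0.3852, 0.2084]
tcp_rot: [[-0.223, 0.975, -0.0], [0.975, 0.223, 0.001], [0.001, -0.0, -1.0]]
force: [0.5, -0.2, 0.2]
grip_width: 0.797
finger_force: 0.0
```

View pics/t4.png

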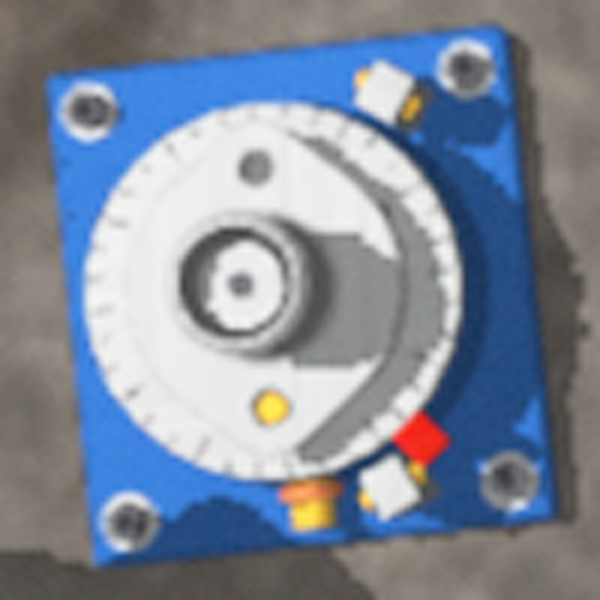

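The dog at (422,438) is against the stop block at (392,485), and the pin is in its hole at (270,408). The bolt-hole line is about 0.04 rad from the positioner's x. Pin and bore play can account for at most about 0.042 rad, so it is inside 0.075.

```bash
python3 -c "
from plant import close_job;print(close_job())"
```

```text
the job is handed in; nothing more can be done
None
```

I seated the flange on the spigot with the drive pin in a bolt hole, turned the table clockwise to the start stop, let go and handed the job in at about 21 s; the bolt-hole line measured about 0.04 rad off against the 0.075 allowed, and no verdict came back.

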